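# Set the belt-length gauge and hold the grinder's idler slide at its mark

### The job

Get the belt grinder ready for a fresh belt: push the gauge bar by its black knob into its guide until you feel it press firmly against the stop hidden under the blue hood, and leave it seated there. Then pull the spring-loaded idler slide out by its red T-handle until its yellow pointer is level with the red line on the gauge bar, and finish while still holding it there with the fingers, for it springs back if let go. Leave the other things on the bench where they are.

Things in the scene. Friction and masses are not known exactly. Their poses are not given: they have to be found in the camera images.
- grinder: the bench belt grinder, bolted down: a green base plate 380 x 270 mm, 12 mm thick, with wheels, a platen and a grey drive housing. Origin at its underside at table height, 5 mm from the plate's middle; its x axis points away from the robot along the slide and the guide, y to the left, z up. It stands at a different place and yaw each time
- slide: the idler slide: an aluminium carriage on a rail of the grinder, carrying a black idler wheel, a red T-handle and a yellow pointer, all rigid with one another. It moves only along the grinder's x axis: it rests at its inner end and is pulled towards the grinder's -x (towards the robot), at most 90 mm. A spring pulls it back, with about 6 N at rest and 1 N more for each 10 mm. Origin at the middle of the carriage's underside, 32 mm above the table; axes as the grinder's
- slide_handle (a point): middle of the T-handle's red crossbar: 18 mm round, 70 mm long along the grinder's y, axis 105 mm above the table, on a 14 mm round stem that rises 50 mm above the carriage; free on both sides
- slide_pointer (a point): tip of the slide's yellow pointer, a flat arm that reaches to the guide's edge at 48 mm above the table and narrows to 3 mm at its end; it moves with the handle. At rest it stands 45 to 75 mm farther in (+x) than the red line of a seated bar
- guide: the gauge guide, fixed on the grinder's base plate at a different place along x each time: a dark steel trough 200 mm long and 34 mm wide along the grinder's x, side walls up to 30 mm above the table. Origin at its underside, 12 mm above the table, 90 mm from its near, open end; axes as the grinder's
- hood: the blue hood fixed over the far part of the trough, 80 mm long, 34 mm wide, top 39 mm above the table, set at a different place along the trough each time; the steel stop for the gauge bar is fixed somewhere inside it, out of sight. Origin at the middle of its near edge, at the height of the trough's floor, 16 mm above the table; axes as the grinder's
- gauge_bar: loose aluminium bar in the trough, 160 mm long along its x, 24 mm wide, 16 mm high, 0.2 kg, with 2 mm side play. Origin at the middle of its underside, 16 mm above the table. It starts 20 to 45 mm short of the stop and slides with 1 to 3 N pushed from behind its knob (far more if pressed down); at the stop it moves no further and the push rises steeply: it must press on the stop, not just come near
- gauge_bar_knob (a point): centre of the bar's upright black knob, 16 mm round and 34 mm high (32 to 66 mm above the table), 70 mm towards the robot from the bar's middle
- gauge_bar_line (a point): the red line across the top of the gauge bar, 4 mm wide, 45 mm towards the robot from the bar's middle, 32 mm above the table
- spacer: brass spacer ring, 32 mm across, 14 mm high, lying on the grinder's base plate, to be left alone
- brush: bench brush lying on the table, to be left alone
- wrench: steel wrench lying on the table, to be left alone
- grease: jar 60 mm across, 75 mm high, with a yellow cap, to be left alone
- wheel: spare black rubber wheel, 94 mm across, 45 mm high, lying flat, to be left alone
- stone: red-brown dressing stone, 100 x 35 x 25 mm, lying on the grinder's base plate beside the guide, to be left alone
Mind the look-alikes: they are no part of the job. What is shaped like the gauge_bar but green or pink is not meant.

How it is judged:
By the outcome, as a careful person would: the job done as asked, in the order asked, and still so for the second after the job is handed in, while the arm keeps its last pose, push and grip.
It also fails if it takes over 45 s, if anything falls off the work surface, if the arm or the gripper's body presses on something with over 40 N, if the wrist force passes 120 N, or if a joint passes its speed limit or range.

### The arm

A 6-joint arm with a two-finger parallel gripper is mounted at the origin on the work surface. World frame = base frame: x ahead of the robot, y to its left, z up, the work surface at z = 0. Lengths are in mm, angles in degrees, forces in N, time in s.
With the tool pointing down it reaches from about 325 to 850 mm from the base axis. Payload 15.5 kg.
Tool frame: the origin (TCP) lies midway between the tips of the shut fingers; the grasp point (between the pads) lies bot.pinch_z behind it (bot.pinch_z is the distance from the TCP to the grasp point, in mm); z points along the fingers, x is the direction in which the jaws open and shut, and the axes are right-handed (so a half turn about z gives the same grasp; the last joint's range is limited). The gripper opens to 91 mm and grips with 3 to 60 N. Pads are 32 mm wide; open, the fingers measure 118 mm over their backs; the gripper's body (76 mm by 178 mm) begins 60 mm behind the grasp point.
Start: joints at [-5.472, 28.281, 77.091, -0, 74.628, -5.472], TCP at [625.001, 0.003, 213.915] pointing down, gripper open.
Joint ranges: [-166.48, 166.48], [-47.26, 123.95], [12.59, 153.08], [-70.14, 250.14], [6.76, 159.57], [-176.63, 176.63]. Speed limits (degrees/s): [108.29, 108.29, 147.25, 172.46, 172.46, 172.46].

### API

Orientations are given as [roll, pitch, yaw] about the fixed x, y, z axes, in that order (R = Rz(yaw) Ry(pitch) Rx(roll)).
In Python, from station import bot gives the robot as it stands. The module is installed in compiled form; this text tells all that it offers.
- The arm moves only by the tool play_rows, never from a script. Its arguments are lists of equal length, an entry for each row: "hand": the finger opening in mm, from 0 to 91.2; "xyz": the shift along the tool's x, y, z in mm, a list of three; "turn": the turn about the tool's z in rad. A call has 1 to 20 rows; each row shifts and turns the commanded pose from where the row before left it, along the tool's axes as they then stand; what a row does not reach is not made up. A row lasts 1/12 s, in which the tool goes at most 41.7 mm and 7.16 degrees, less where a joint would pass 70% of its speed; a pose out of reach is approached as far as the arm can. A call with a gripper value outside its range is refused whole. The fingers move at their own pace and stop on an object; "newtons" is the grip in N (left out, the last holds). Time passes only in rows, so rows that do not move let the fingers close. It gives the time, the measured TCP pose, the force and the opening at its end, in the units of the state.
- bot.sense(): the state, without advancing time (a new reading comes with each control period).
- bot.grab_frame(name): name is "scene" or "side" or "wrist"; returns a dict with "color" (480x640x3 uint8, red, green, blue), "range_z" (480x640 float32, mm along the optical axis (not along the pixel's ray), 0 where there is no reading), "intrinsics" (3x3 intrinsics, pixels), "rvec" (rotation vector, rad) and "tvec" (3), from world to camera coordinates, as OpenCV has them. Camera axes: x right, y down, z forward; pixel columns grow to the right and rows downward; lengths in mm; the calibration is good to about 2 mm. A picture is of the moment at which its call begins.
- bot.job_done(): hands the job in, once; it reports no verdict.
The state is a dict: "time_s": time; "joints": joint angles; "qd": joint speeds; "joint_efforts": joint torques, N m; "tool_pos": TCP position; "orientation": TCP orientation; "wrist_force": force on the tool from outside, world axes, zero at the start; "ft_torque": the same for the moment, N m; "grip_width": opening from 0.0 (shut) to 1.0 (fully open).
Only numpy, scipy, OpenCV 4.12 (cv2) and the standard library are available. Lean on these libraries where they do the work, as an engineer would, in place of code of your own. Each camera call takes 0.05 s, during which the arm holds its last target.

## Working session

There is one attempt and no reset: what is moved stays moved. The work goes in short steps, Python scripts to look and compute and a tool call to move; the robot and the scene stay as the last step left them, time stands still between calls to the robot, and variables do not carry over. Pictures are saved under pics/ and viewed, and the job is handed in when it is done.

Besides the shell and the picture viewer there is one more tool, called after "Call:" as name([rows], argument=value, ...), one row to a line, values as JSON. play_rows: Moves the arm, as the interface text tells. Its arguments: {"type":"object","properties":{"hand":{"type":"array","items":{"type":"number"}},"xyz":{"type":"array","items":{"type":"array","items":{"type":"number"}}},"turn":{"type":"array","items":{"type":"number"}},"newtons":{"type":"number"}},"required":["hand","xyz","turn"]}

```bash
mkdir -p pics; cat > h.py <<'E'
from station import bot
import numpy as np, cv2
def grab(n,save=None):
    f=bot.grab_frame(n)
    if save: cv2.imwrite('pics/'+save,f['color'][:,:,::-1])
    return f
def cam(f):
    R,_=cv2.Rodrigues(np.array(f['rvec'],float)); return R,np.array(f['tvec'],float).ravel(),np.array(f['intrinsics'],float)
def onplane(f,uv,z):
    R,t,K=cam(f); uv=np.atleast_2d(uv).astype(float)
    d=(np.linalg.inv(K)@np.c_[uv,np.ones(len(uv))].T); d=R.T@d; c=-R.T@t
    s=(z-c[2])/d[2]; return (c[:,None]+d*s).T
def cloud(f):
    R,t,K=cam(f); z=f['range_z']; v,u=np.mgrid[:480,:640]
    p=np.stack([(u-K[0,2])/K[0,0]*z,(v-K[1,2])/K[1,1]*z,z],-1)
    return (p-t)@R
def proj(f,P):
    return cv2.projectPoints(np.atleast_2d(P).astype(float),np.array(f['rvec'],float),np.array(f['tvec'],float),np.array(f['intrinsics'],float),None)[0][:,0]
E
python3 - <<'E'
from h import *
for n in ['scene','side','wrist']: 
    f=grab(n,n+'0.png'); R,t,K=cam(f); print(n,-R.T@t)
print(bot.sense(),bot.pinch_z)
E
```

```text
scene [1362.83211464  -11.70707026  760.59156476]
side [  51.69723273 -884.61791201 1073.37502686]
wrist [625.6240698   71.94279879 383.03006159]
{'time_s': 0.15, 'joints': array([-5.47235398e+00,  2.83038527e+01,  7.71197311e+01,  4.03179122e-04,
        7.46277994e+01, -5.47102312e+00]), 'qd': array([-0.03196405, -0.05261402,  0.00235725,  0.02973126,  0.00109088,
       -0.0028972 ]), 'joint_efforts': array([ 1.45823004e-03, -8.79202652e+01, -3.82049453e+01,  7.07547739e-02,
        5.02106908e-02, -1.00879424e-04]), 'tool_pos': array([6.24705078e+02, 2.72368186e-02, 2.13501742e+02]), 'orientation': array([-1.79994714e+02,  5.11120654e-02, -1.43555912e-03]), 'wrist_force': array([-0.37443733, -0.21294099,  0.06459763]), 'ft_torque': array([ 0.03065039, -0.0016606 ,  0.00960093]), 'grip_width': 1.0022385771801083} 18.8
```

View pics/scene0.png

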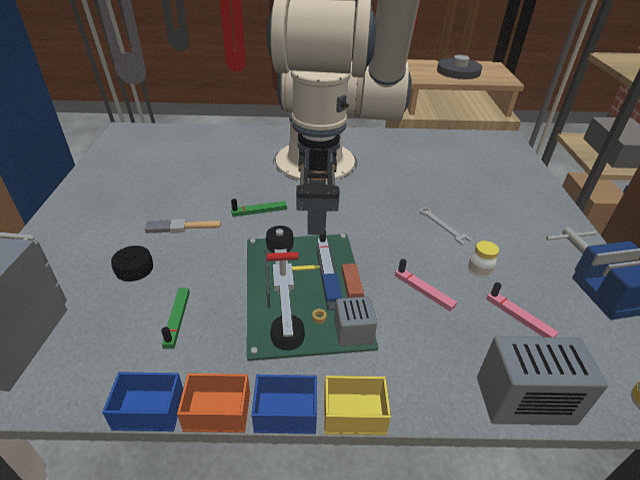

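View pics/side0.png

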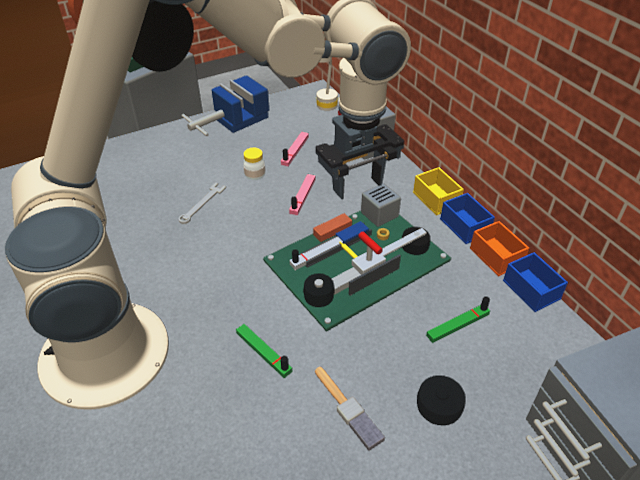

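View pics/wrist0.png

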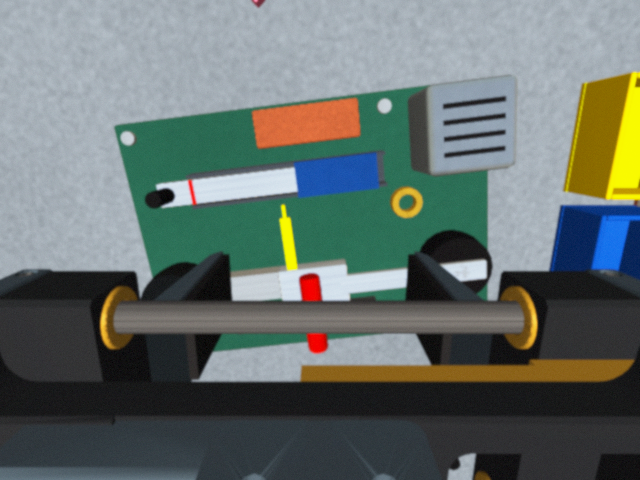

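The gauge bar is the aluminium bar with the black knob in the trough: wrist (230,187), scene (328,258). The green bars at scene (258,208) and (176,318), and the pink ones at (425,290) and (522,313), are look-alikes lying on the table. Next I'll measure and make a confirming crop.

```bash
cat > m.py <<'E'
from h import *
f=grab('wrist'); im=f['color']; hsv=cv2.cvtColor(im,cv2.COLOR_RGB2HSV); P=cloud(f)
def comps(m,mina=20):
    n,l,s,c=cv2.connectedComponentsWithStats(m.astype(np.uint8)); 
    return [(s[i],c[i],l==i) for i in range(1,n) if s[i,4]>=mina]
H,S,V=[hsv[...,i].astype(int) for i in range(3)]
for name,m,z in [('red',((H<5)|(H>174))&(S>180)&(V>100),32),('yellow',(H>25)&(H<33)&(S>180)&(V>100),48),('blue',(H>105)&(H<120)&(S>150)&(V>80),39),('stone',(H>5)&(H<14)&(S>120)&(V>100),37),('black',(V<45),66)]:
    for s,c,l in comps(m,30):
        r=cv2.minAreaRect(np.argwhere(l)[:,::-1].astype(np.float32))
        pts=P[l]; pts=pts[f['range_z'][l]>0]
        print(name,s,c.round(1),'rect->',onplane(f,cv2.boxPoints(r),z)[:,:2].round(1).tolist(),'cloud med',np.median(pts,0).round(1) if len(pts) else None)
cv2.imwrite('pics/crop0.png',cv2.resize(im[140:360,110:430,::-1],None,fx=2.5,fy=2.5,interpolation=cv2.INTER_CUBIC))
E
python3 m.py
```

```text
red [189 181   6  23  46] [191.6 192. ] rect-> [[495.9, 35.0], [497.8, 35.4], [500.4, 13.2], [498.5, 12.8]] cloud med [497.8  24.1  31.3]
red [300 275  21  26 469] [310.  287.7] rect-> [[604.9, -65.3], [624.5, -63.0], [627.6, -93.5], [607.6, -95.9]] cloud med [618.5 -44.9 111.3]
red [307 333  20  20 332] [317.  341.9] rect-> [[612.7, -133.6], [633.9, -133.6], [634.0, -157.7], [612.5, -157.7]] cloud med [624.3 -95.6 111.8]
yellow [ 606   73   34  127 2509] [627.4 147.1] rect-> [[878.9, 131.5], [908.0, 131.5], [933.8, 19.7], [902.1, 19.7]] cloud med [946.9  63.6   4.5]
yellow [565  83  22 108 333] [575.6 136.5] rect-> [[860.2, 28.5], [860.4, 123.7], [863.5, 123.2], [863.6, 27.9]] cloud med [893.   78.8   4. ]
yellow [280 205  17  65 588] [287.7 240.6] rect-> [[585.6, 13.1], [595.7, 14.6], [603.8, -50.8], [593.2, -52.4]] cloud med [594.9 -22.2  48.9]
blue [ 294  152   85   45 2891] [336.6 174.2] rect-> [[601.5, 54.5], [680.1, 63.7], [685.6, 29.9], [605.1, 20.2]] cloud med [643.3  42.5  37.9]
blue [ 550  206   90   73 5496] [598.  238.9] rect-> [[866.4, -56.2], [860.4, 18.5], [950.3, 10.
[... 1994 characters left out ...]
98.7, -114.9], [525.0, -114.9], [521.6, -162.7], [494.4, -162.7]] cloud med [580.   -7.7 261.3]
black [418 334  26  30 546] [432.7 346. ] rect-> [[726.0, -114.8], [751.2, -114.8], [754.2, -148.2], [728.4, -148.3]] cloud med [671.2  -7.2 259.7]
black [ 474  452   48   28 1086] [499.  464.8] rect-> [[798.9, -261.6], [851.3, -261.6], [856.9, -299.6], [803.2, -299.7]] cloud med [674.5 -12.3 307.6]
black [ 594  452   46   28 1151] [618.1 466.4] rect-> [[932.6, -261.5], [982.7, -261.5], [991.5, -299.5], [940.2, -299.5]] cloud med [684.8  10.1 327.8]
black [450 459   9   9  55] [454.4 463.7] rect-> [[772.8, -279.8], [779.2, -270.7], [784.9, -276.9], [778.5, -286.1]] cloud med [ 786.3 -295.8   49.3]
```

View pics/crop0.png

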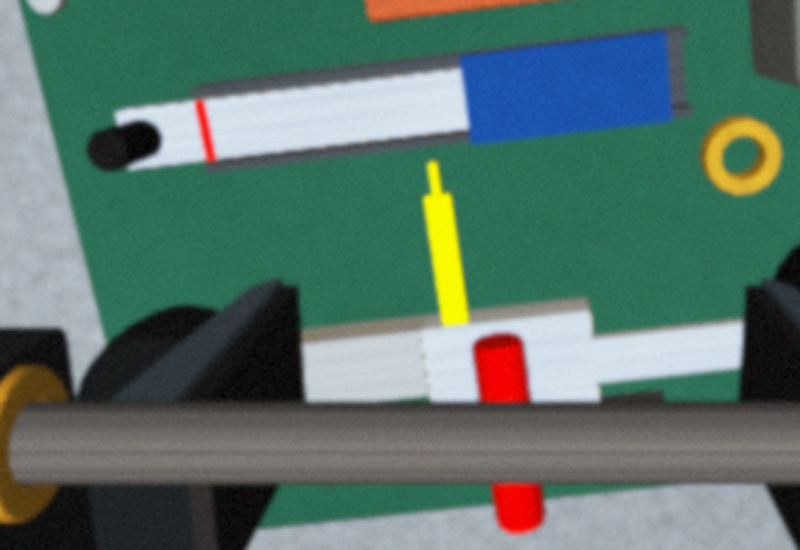

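```bash
python3 - <<'E'
from h import *
f=grab('wrist'); P=cloud(f); im=f['color']; hsv=cv2.cvtColor(im,cv2.COLOR_RGB2HSV); H,S,V=[hsv[...,i].astype(int) for i in range(3)]
m=((H<5)|(H>174))&(S>150)&(V>80)&(np.mgrid[:480,:640][0]>260)&(f['range_z']>0)
p=P[m]; print(p.min(0),p.max(0))
a=np.deg2rad(6.7); u=np.array([np.cos(a),np.sin(a)]);v=np.array([-u[1],u[0]])
q=p[p[:,2]>100]
print('handle u',np.percentile(q[:,:2]@u,[2,50,98]),'v',np.percentile(q[:,:2]@v,[1,50,99]),'z',np.percentile(q[:,2],[1,50,99]))
m=(V<60)&(f['range_z']>0)&(abs(P[...,2]-64)<6)&(P[...,0]<500)&(P[...,1]>0)&(P[...,1]<50); q=P[m]
q=q[q[:,2]>63];print('knobtop',len(q),q.mean(0),np.percentile(q,[2,98],axis=0))
L=onplane(f,[191.6,192],32)[0,:2]; T=onplane(f,[283.5,206],48)[0,:2]
for n,x in [('line',L),('knob',L-25*u),('tip',T)]: print(n,x,x@u,x@v)
t=bot.sense()['tool_pos'][:2]; print('tool',t@u,t@v)
E
```

```text
[ 609.97871369 -106.37293678   99.06102006] [632.27722727  34.71266717 308.18762066]
handle u [600.9612548  609.19358409 623.33006688] v [-177.27557849 -124.45195316  -38.85306371] z [102.48618895 111.5215195  307.36854379]
knobtop 212 [474.13542377  21.56098233  64.77571382] [[467.55667201  14.81139731  63.14117523]
 [480.51243892  27.8191767   66.37911711]]
line [498.17190804  24.15632964] 497.58805427667164 -34.13072611147347
knob [473.3426418   21.23956122] 472.58805427667164 -34.13072611147348
tip [591.71685533  12.76535818] 589.1651572949283 -56.35786259320573
tool 620.5685590945923 -72.90929817609741
```

Call:
play_rows([
  [0,0,0],
  [0,0,0],
  [-20,-4,0],
  [-20,-5,0],
  [-20,-5,0],
  [-20,-5,0],
  [-20,-5,0],
  [-20,-5,0],
  [-20,-5,0],
  [-20,-5,0],
  [-20,0,0],
  [0,0,0],
], hand=[0,0,0,0,0,0,0,0,0,0,0,0], newtons=60, turn=[-0.06,-0.057,0,0,0,0,0,0,0,0,0,0])

```text
time_s: 1.25
tool_pos: [438.1, 17.9, 213.8]
orientation: [-180.0, 0.1, 6.7]
wrist_force: [0.7, -0.3, -0.8]
grip_width: 0.157
```

```bash
python3 - <<'E'
from h import *
f=grab('wrist','w1.png'); grab('side','s1.png')
a=np.deg2rad(6.7); u=np.array([np.cos(a),np.sin(a)]);v=np.array([-u[1],u[0]])
s=bot.sense(); t=s['tool_pos']; print(t,t[:2]@u,t[:2]@v,s['orientation'],s['wrist_force'],s['grip_width'])
P=cloud(f); hsv=cv2.cvtColor(f['color'],cv2.COLOR_RGB2HSV); H,S,V=[hsv[...,i].astype(int) for i in range(3)]
m=((H<5)|(H>174))&(S>150)&(V>80)&(P[...,2]>100)&(P[...,2]<118)&(f['range_z']>0)
q=P[m]; print('handle u',np.percentile(q[:,:2]@u,[2,50,98]),'v',np.percentile(q[:,:2]@v,[1,50,99]))
E
```

```text
[441.68163999  17.69541283 214.20206534] 440.7297781367783 -33.95675784667612 [ 1.79994299e+02 -3.67256408e-02  6.69080285e+00] [ 0.22973717 -0.0040125   0.85985923] 0.06698177536350602
handle u [599.5511261  604.62656079 615.34961362] v [-169.93243699 -144.76084123 -121.4316872 ]
```

View pics/w1.png

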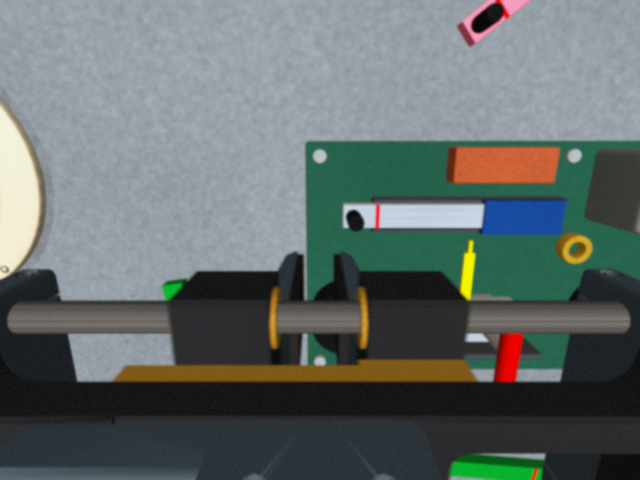

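The view is aligned with the guide (bar level, knob at (354,220), line at (377,217)), so the yaw is right. I'll descend behind the knob.

Call:
play_rows([
  [0,0,20],
  [0,0,20],
  [0,0,20],
  [0,0,20],
  [0,0,20],
  [0,0,20],
  [0,0,20],
  [0,0,20],
  [0,0,14],
  [0,0,0],
  [0,0,0],
], hand=[0,0,0,0,0,0,0,0,0,0,0], turn=[0,0,0,0,0,0,0,0,0,0,0])

```text
time_s: 2.27
tool_pos: [442.1, 17.7, 39.5]
orientation: [-180.0, 0.1, 6.7]
wrist_force: [0.1, 1.0, 0.6]
grip_width: 0.005
```

```bash
python3 - <<'E'
from h import *
grab('wrist','w2.png'); grab('side','s2.png')
s=bot.sense(); print(s['tool_pos'],s['wrist_force'],s['grip_width'])
i=cv2.imread('pics/s2.png')[180:360,220:480]; cv2.imwrite('pics/s2c.png',cv2.resize(i,None,fx=3,fy=3))
E
```

```text
[442.59987228  17.66993508  40.5006688 ] [0.06848614 0.3166167  0.32052142] 0.007113477012143553
```

View pics/s2c.png

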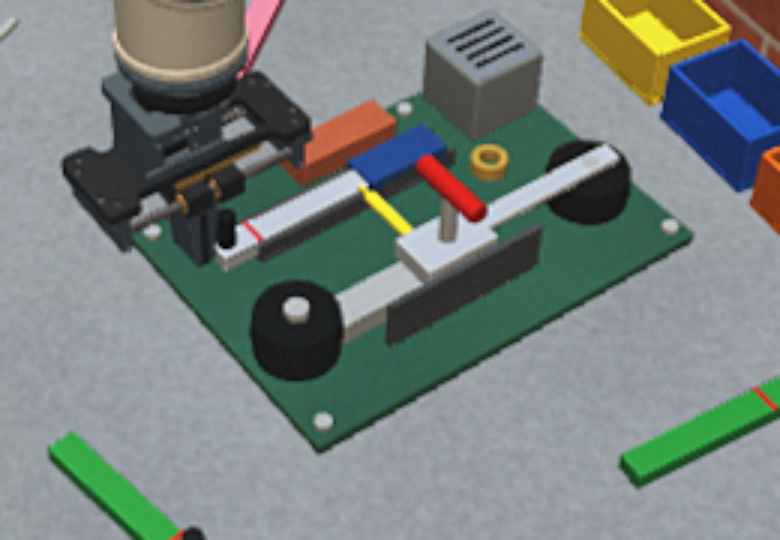

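The finger stands behind the knob (crop (225,230)), clear of everything. Now I'll push.

Call:
play_rows([
  [4,0,0],
  [4,0,0],
  [4,0,0],
  [4,0,0],
  [3,0,0],
  [3,0,0],
  [3,0,0],
  [0,0,0],
  [0,0,0],
], hand=[0,0,0,0,0,0,0,0,0], turn=[0,0,0,0,0,0,0,0,0])

```text
time_s: 3.12
tool_pos: [466.8, 20.7, 39.9]
orientation: [180.0, -0.0, 6.7]
wrist_force: [-0.2, 0.1, 0.2]
grip_width: 0.005
```

Call:
play_rows([
  [2,0,0],
  [1,0,0],
  [1,0,0],
  [0,0,0],
], hand=[0,0,0,0], turn=[0,0,0,0])

```text
time_s: 3.45
tool_pos: [470.6, 21.1, 39.9]
orientation: [180.0, -0.0, 6.7]
wrist_force: [0.4, -0.4, 0.8]
grip_width: 0.002
```

Call:
play_rows([
  [2,0,0],
  [1,0,0],
  [1,0,0],
  [0,0,0],
], hand=[0,0,0,0], turn=[0,0,0,0])

```text
time_s: 3.78
tool_pos: [474.7, 21.6, 39.9]
orientation: [180.0, -0.0, 6.7]
wrist_force: [-0.1, -0.2, -0.3]
grip_width: 0.007
```

```bash
cat > line.py <<'E'
from h import *
import sys
a=np.deg2rad(6.7); u=np.array([np.cos(a),np.sin(a)]);v=np.array([-u[1],u[0]])
tag=sys.argv[1]
for n in ['wrist','side','scene']:
    f=grab(n,n+tag+'.png'); hsv=cv2.cvtColor(f['color'],cv2.COLOR_RGB2HSV); H,S,V=[hsv[...,i].astype(int) for i in range(3)]
    for name,m,z in [('line',((H<6)|(H>172))&(S>110)&(V>90),32),('ptr',(H>24)&(H<34)&(S>150)&(V>100),48)]:
        n_,l,s,c=cv2.connectedComponentsWithStats(m.astype(np.uint8),connectivity=8)
        for i in range(1,n_):
            if s[i,4]<5: continue
            ys,xs=np.nonzero(l==i)
            w=onplane(f,np.c_[xs,ys],z)[:,:2]; U=w@u; W=w@v
            if -95<W.mean()<-15 and 480<U.mean()<640:
                k=W>W.max()-4
                print(n,name,s[i],c[i].round(1),'u %.1f v %.1f..%.1f'%(U.mean(),W.min(),W.max()),'tip u %.1f'%U[k].mean(), 'umin/max %.1f %.1f'%(U.min(),U.max()))
s=bot.sense(); t=s['tool_pos']; print('tool',t.round(1),(t[:2]@u).round(2),(t[:2]@v).round(2),s['wrist_force'].round(1))
E
python3 line.py 3
```

```text
wrist line [396 258   8  14 102] [399.8 264.7] u 518.6 v -28.9..-21.5 tip u 518.5 umin/max 516.6 520.5
wrist ptr [521 333  26  50 791] [534.2 362.1] u 588.6 v -86.0..-56.7 tip u 588.4 umin/max 583.0 594.1
wrist ptr [523 345   8   8  17] [526.6 348.9] u 583.4 v -67.8..-63.7 tip u 583.5 umin/max 581.6 585.1
wrist ptr [520 361   2   6   6] [520.8 363.5] u 581.6 v -76.2..-73.2 tip u 581.6 umin/max 581.4 581.9
side line [308 250   7   7  13] [311.2 252.8] u 516.9 v -46.0..-20.7 tip u 516.8 umin/max 515.8 518.1
side ptr [340 242  17  16  83] [348.2 249.8] u 586.6 v -116.6..-56.3 tip u 585.4 umin/max 580.0 592.2
scene line [321 252   9   1   9] [325. 252.] u 517.5 v -43.5..-23.5 tip u 518.2 umin/max 516.6 518.3
tool [474.6  21.6  39.9] 473.9 -33.96 [-0.1 -0.5 -1.3]
```

View pics/wrist3.png

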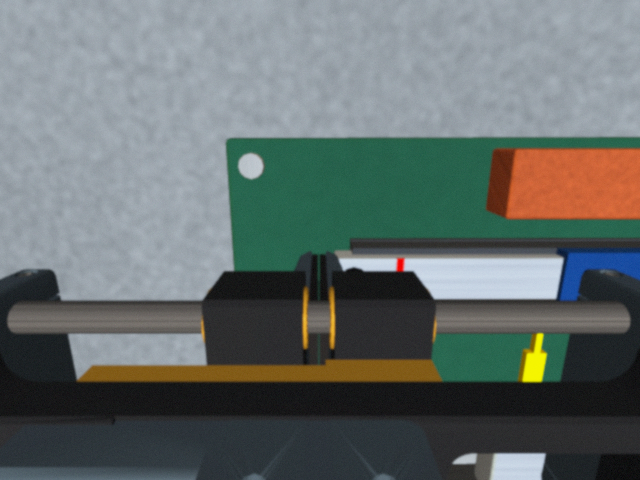

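The line moved about 21 mm (518 in u) and there is no stop yet. I'll continue in small steps.

Call:
play_rows([
  [1,0,0],
  [1,0,0],
  [1,0,0],
  [1,0,0],
], hand=[0,0,0,0], turn=[0,0,0,0])

```text
time_s: 4.27
tool_pos: [478.5, 22.0, 39.9]
orientation: [-180.0, 0.0, 6.7]
wrist_force: [-1.7, -0.1, 0.4]
grip_width: 0.009
```

Call:
play_rows([
  [1,0,0],
  [1,0,0],
  [1,0,0],
], hand=[0,0,0], turn=[0,0,0])

```text
time_s: 4.52
tool_pos: [479.6, 22.4, 39.7]
orientation: [-180.0, 0.2, 6.7]
wrist_force: [-12.9, -4.7, 9.6]
grip_width: 0.003
```

Call:
play_rows([
  [1,0,0],
  [1,0,0],
  [1,0,0],
], hand=[0,0,0], turn=[0,0,0])

```text
time_s: 4.77
tool_pos: [479.8, 22.6, 39.6]
orientation: [-180.0, 0.5, 6.7]
wrist_force: [-26.8, -9.3, 23.4]
grip_width: 0.005
```

Motion stopped sharply at x≈479.7 after about 26 mm of travel, but an upward force also built up. To rule out a jam, I'll back off and push again without the vertical load.

Call:
play_rows([
  [-4,0,0],
  [-4,0,0],
  [-2,0,0],
  [0,0,2],
  [0,0,0],
], hand=[0,0,0,0,0], turn=[0,0,0,0,0])

```text
time_s: 5.18
tool_pos: [474.8, 21.6, 37.7]
orientation: [180.0, -0.0, 6.7]
wrist_force: [0.4, -0.5, -0.7]
grip_width: 0.007
```

```bash
python3 line.py 4
```

```text
wrist line [405 259   8  13  91] [409.  265.1] u 522.9 v -28.1..-21.4 tip u 522.8 umin/max 521.0 524.7
wrist ptr [524 333  25  50 771] [537.  362.6] u 588.5 v -84.4..-55.5 tip u 588.4 umin/max 583.0 594.0
wrist ptr [534 335   2   8   8] [534.4 338.5] u 585.0 v -60.6..-56.6 tip u 585.0 umin/max 584.8 585.2
wrist ptr [525 349   9   6  17] [528.7 351.5] u 583.2 v -67.6..-64.7 tip u 583.2 umin/max 581.4 585.2
wrist ptr [524 356   2   6   6] [524.3 358.5] u 581.6 v -71.7..-68.8 tip u 581.6 umin/max 581.4 581.8
wrist ptr [523 363   2   4   5] [523.4 364.4] u 581.6 v -74.7..-72.9 tip u 581.6 umin/max 581.4 581.9
wrist ptr [522 371   1   5   5] [522. 373.] u 581.7 v -80.1..-77.7 tip u 581.7 umin/max 581.5 581.8
side line [310 249   7   7  13] [312.8 252.2] u 521.0 v -46.1..-20.7 tip u 520.8 umin/max 519.8 522.1
side ptr [340 242  17  16  82] [348.2 249.8] u 586.7 v -116.6..-56.3 tip u 585.4 umin/max 581.4 592.2
scene line [320 253   8   2   9] [323.1 253.1] u 521.3 v -46.9..-29.0 tip u 521.6 umin/max 520.2 524.0
tool [474.8  21.6  37.9] 474.07 -33.95 [ 0.1 -0.5  0.1]
```

Call:
play_rows([
  [2,0,0],
  [2,0,0],
  [1,0,-0.5],
  [1,0,-0.7],
  [1,0,-0.7],
  [1,0,-0.7],
  [1,0,-0.7],
], hand=[0,0,0,0,0,0,0], turn=[0,0,0,0,0,0,0])

```text
time_s: 5.92
tool_pos: [480.0, 22.8, 40.6]
orientation: [-179.9, 0.4, 6.7]
wrist_force: [-16.4, -2.1, 2.7]
grip_width: -0.001
```

Call:
play_rows([
  [1,0,-0.5],
  [1,0,-0.5],
  [0,0,0],
], hand=[0,0,0], turn=[0,0,0])

```text
time_s: 6.17
tool_pos: [480.2, 23.1, 41.3]
orientation: [-179.9, 0.6, 6.7]
wrist_force: [-20.7, -3.4, 4.2]
grip_width: 0.004
```

Call:
play_rows([
  [1,0,-0.4],
  [1,0,-0.4],
  [1,0,-0.4],
  [0,0,0],
], hand=[0,0,0,0], turn=[0,0,0,0])

```text
time_s: 6.5
tool_pos: [480.4, 23.5, 42.0]
orientation: [-179.9, 0.8, 6.7]
wrist_force: [-31.4, -4.2, 6.8]
grip_width: 0.002
```

Seated: 31 N at the same spot, with the bar no longer moving. I'll retreat and look at the handle.

Call:
play_rows([
  [-5,0,0],
  [-10,0,0],
  [-10,0,0],
  [-5,0,0],
  [0,0,-10],
  [0,0,-20],
  [0,0,-20],
  [0,0,-20],
  [0,0,-20],
  [0,0,-20],
  [0,0,-20],
  [0,0,-20],
  [0,0,-10],
  [0,0,0],
  [0,0,0],
], hand=[0,0,0,0,0,0,0,0,0,0,0,0,0,0,0], turn=[0,0,0,0,0,0,0,0,0,0,0,0,0,0,0])

```text
time_s: 7.75
tool_pos: [458.7, 19.6, 203.5]
orientation: [180.0, -0.1, 6.7]
wrist_force: [-0.5, 1.1, -0.8]
grip_width: 0.004
```

Call:
play_rows([
  [15,18,0],
  [15,18,0],
  [15,18,0],
  [15,18,0],
  [15,18,0],
  [15,18,0],
  [15,18,0],
  [15,18,0],
  [15,18,0],
  [0,0,0],
  [0,0,0],
], hand=[60,60,60,60,60,60,60,60,60,60,60], turn=[0,0,0,0,0,0,0,0,0,0,0])

```text
time_s: 8.67
tool_pos: [611.3, -125.9, 201.6]
orientation: [-180.0, 0.1, 6.6]
wrist_force: [0.1, 0.4, -0.4]
grip_width: 0.655
```

```bash
cat > hd.py <<'E'
from h import *
a=np.deg2rad(6.7); u=np.array([np.cos(a),np.sin(a)]);v=np.array([-u[1],u[0]])
f=grab('wrist'); P=cloud(f); hsv=cv2.cvtColor(f['color'],cv2.COLOR_RGB2HSV); H,S,V=[hsv[...,i].astype(int) for i in range(3)]
m=((H<6)|(H>172))&(S>150)&(V>60)&(P[...,2]>95)&(P[...,2]<120)&(f['range_z']>0)
ys,xs=np.nonzero(m); q=P[m]; print(len(q),'px',xs.min(),xs.max(),ys.min(),ys.max())
print('handle u',np.percentile(q[:,:2]@u,[1,50,99]),'v',np.percentile(q[:,:2]@v,[1,50,99]),'z',np.percentile(q[:,2],[1,50,99]))
k=q[q[:,2]>112.5]; print('crest u',np.median(k[:,:2]@u),len(k))
E
python3 line.py 5; python3 hd.py
```

```text
wrist line [235  19   6  33 131] [237.7  34.8] u 522.9 v -46.1..-21.0 tip u 523.0 umin/max 521.2 524.7
wrist ptr [307  57  12  82 854] [312.5 102.3] u 588.1 v -120.3..-54.5 tip u 588.1 umin/max 583.1 592.9
side line [309 249   7   7  13] [312.2 251.8] u 520.8 v -44.7..-19.3 tip u 520.8 umin/max 519.8 522.0
side ptr [340 242  17  16  83] [348.2 249.8] u 586.6 v -116.6..-56.3 tip u 585.4 umin/max 580.0 592.2
tool [ 610.6 -124.7  202.7] 591.91 -195.11 [-0.1  0.6 -0.2]
2119 px 328 351 123 218
handle u [600.07421237 608.00789712 616.45961418] v [-177.66528471 -142.44863814 -110.00380998] z [105.40868762 111.53416176 113.9258511 ]
crest u 608.5087822612554 468
```

View pics/wrist5.png

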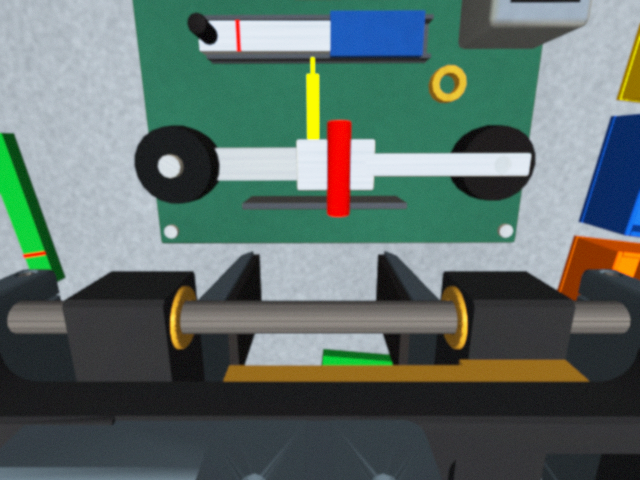

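The seated bar line is at (238,35), u=522.9, and the pointer tip at (312,58), u=588.1, so the pull is about 65 mm. The handle centre is u=608.4, v=-143.5.

Call:
play_rows([
  [6,-17,0],
  [5.5,-17,0],
  [5,-17.6,0],
  [0,0,0],
  [0,0,20],
  [0,0,20],
  [0,0,20],
  [0,0,20],
  [0,0,15],
  [0,0,12],
  [0,0,9.7],
  [0,0,0],
  [0,0,0],
], hand=[60,60,60,60,60,60,60,60,60,60,60,60,60], turn=[0,0,0,0,0,0,0,0,0,0,0,0,0])

```text
time_s: 9.95
tool_pos: [621.9, -72.2, 86.9]
orientation: [-180.0, 0.0, 6.7]
wrist_force: [0.9, -0.3, -0.8]
grip_width: 0.662
```

Call:
play_rows([
  [0,0,0],
  [0,0,0],
  [0,0,0],
  [0,0,0],
  [0,0,0],
  [0,0,0],
  [0,0,0],
  [0,0,0],
  [0,0,0],
  [0,0,0],
], hand=[10,10,10,10,10,10,10,10,10,10], newtons=50, turn=[0,0,0,0,0,0,0,0,0,0])

```text
time_s: 10.78
tool_pos: [620.3, -72.4, 86.6]
orientation: [-180.0, 0.2, 6.7]
wrist_force: [-9.6, -1.9, 7.6]
grip_width: 0.19
```

```bash
python3 line.py 6; python3 -c "
from h import *
print(bot.sense()['grip_width']*91.2)"
```

```text
wrist line [169  52  12  47 292] [174.7  74.8] u 523.3 v -46.4..-21.2 tip u 523.3 umin/max 521.2 525.3
wrist ptr [ 275  110   20  116 1798] [284.3 174.5] u 588.4 v -120.9..-54.6 tip u 588.3 umin/max 583.0 593.7
side line [309 249   7   7  13] [312.2 251.8] u 520.8 v -44.7..-19.3 tip u 520.8 umin/max 519.8 522.0
side ptr [340 242  17  16  83] [348.2 249.8] u 586.6 v -116.6..-56.3 tip u 585.4 umin/max 580.0 592.2
scene line [320 253   7   1   7] [323. 253.] u 520.8 v -46.4..-31.5 tip u 521.4 umin/max 520.2 521.5
tool [620.3 -72.3  86.6] 607.58 -144.22 [-9.6 -3.3  7.1]
16.78928283218285
```

View pics/wrist6.png

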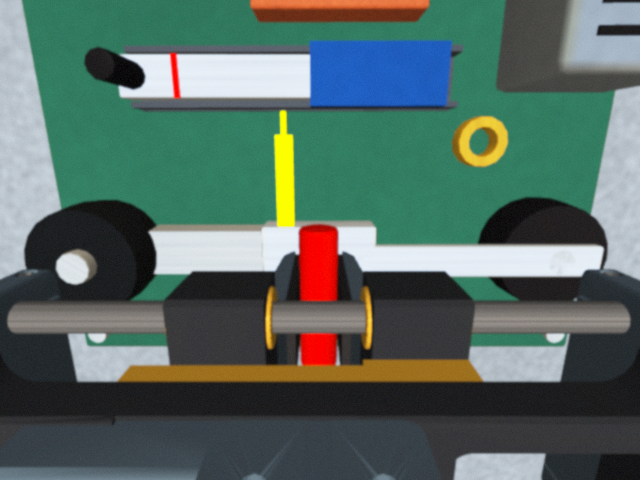

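The crossbar is between the pads (318,290). Pulling 60 mm first.

Call:
play_rows([
  [0,0,0],
  [-3,0,0],
  [-6,0,0],
  [-6,0,0],
  [-6,0,0],
  [-6,0,0],
  [-6,0,0],
  [-6,0,0],
  [-6,0,0],
  [-6,0,0],
  [-6,0,0],
  [-3,0,0],
  [0,0,0],
  [0,0,0],
], hand=[5,5,5,5,5,5,5,5,5,5,5,5,5,5], newtons=60, turn=[0,0,0,0,0,0,0,0,0,0,0,0,0,0])

```text
time_s: 12.1
tool_pos: [563.7, -79.2, 86.7]
orientation: [180.0, -0.2, 6.7]
wrist_force: [11.6, 3.9, -10.3]
grip_width: 0.188
```

```bash
python3 line.py 7; python3 -c "
from h import *
print(bot.sense()['grip_width']*91.2)"
```

```text
wrist line [266  52   8  46 278] [269.8  74.2] u 523.0 v -46.0..-21.4 tip u 523.2 umin/max 521.2 525.3
wrist ptr [ 274  110   20  116 1795] [283.8 174.4] u 531.3 v -121.1..-54.7 tip u 531.3 umin/max 526.0 536.7
side line [309 249   7   7  13] [312.2 251.8] u 520.8 v -44.7..-19.3 tip u 520.8 umin/max 519.8 522.0
side ptr [321 252  17  16  83] [329.3 259.8] u 529.8 v -116.9..-57.6 tip u 529.8 umin/max 523.2 534.8
scene line [320 253   7   1   7] [323. 253.] u 520.8 v -46.4..-31.5 tip u 521.4 umin/max 520.2 521.5
tool [563.9 -79.2  86.7] 550.82 -144.41 [ 11.2   2.7 -10.2]
17.07526791862849
```

View pics/wrist7.png

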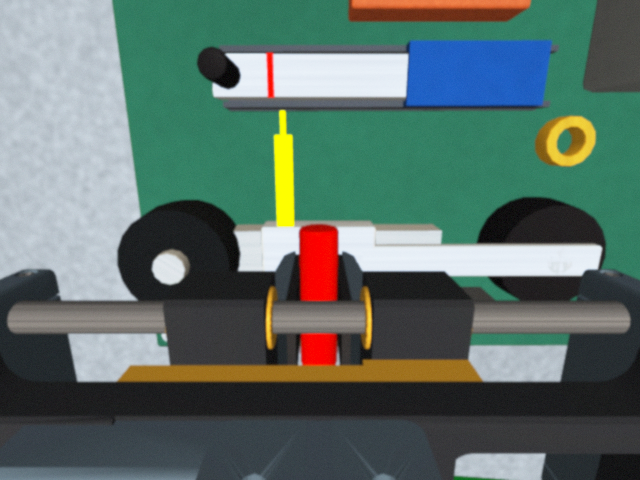

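Remaining distance is about 8 mm (wrist 8.2, side 9.0).

Call:
play_rows([
  [-3,0,0],
  [-3,0,0],
  [-2.5,0,0],
  [0,0,0],
  [0,0,0],
  [0,0,0],
], hand=[5,5,5,5,5,5], turn=[0,0,0,0,0,0])

```text
time_s: 12.75
tool_pos: [555.6, -80.1, 86.7]
orientation: [180.0, -0.2, 6.7]
wrist_force: [11.8, 2.5, -11.5]
grip_width: 0.187
```

```bash
python3 line.py 8; python3 - <<'E'
from h import *
i=cv2.imread('pics/wrist8.png')[30:150,200:360]; cv2.imwrite('pics/w8c.png',cv2.resize(i,None,fx=5,fy=5,interpolation=cv2.INTER_CUBIC))
i=cv2.imread('pics/side8.png')[215:305,270:390]; cv2.imwrite('pics/s8c.png',cv2.resize(i,None,fx=6,fy=6,interpolation=cv2.INTER_CUBIC))
# depth cross-check
f=grab('wrist');P=cloud(f);hsv=cv2.cvtColor(f['color'],cv2.COLOR_RGB2HSV); H,S,V=[hsv[...,i].astype(int) for i in range(3)]
a=np.deg2rad(6.7); u=np.array([np.cos(a),np.sin(a)]);v=np.array([-u[1],u[0]]); U=P[...,:2]@u; W=P[...,:2]@v
l=((H<6)|(H>172))&(S>110)&(abs(P[...,2]-32)<6)&(W>-50); p=(H>24)&(H<34)&(S>150)&(abs(P[...,2]-48)<6)&(abs(U-523)<20)
t=p&(W>W[p].max()-9)
for m in (l,t): print(U[m].mean(),W[m].mean(),P[...,2][m].mean(),m.sum())
E
```

```text
wrist line [280  52   8  46 278] [283.5  74.4] u 523.0 v -46.0..-21.5 tip u 523.1 umin/max 521.1 524.7
wrist ptr [ 274  110   20  116 1789] [283.8 174.6] u 523.2 v -121.1..-54.8 tip u 523.1 umin/max 517.8 528.5
side line [309 249   7   7  13] [312.2 251.8] u 520.8 v -44.7..-19.3 tip u 520.8 umin/max 519.8 522.0
side ptr [318 253  18  17  92] [326.3 261.4] u 521.0 v -116.8..-56.2 tip u 521.0 umin/max 515.3 527.2
scene line [320 253   7   1   7] [323. 253.] u 520.8 v -46.4..-31.5 tip u 521.4 umin/max 520.2 521.5
tool [555.6 -80.1  86.7] 542.46 -144.41 [ 11.8   3.5 -11.3]
522.8915504702907 -33.501176344358846 31.266653795201034 278
523.3015461331233 -59.608715509321705 48.82402760932338 101
```

View pics/w8c.png

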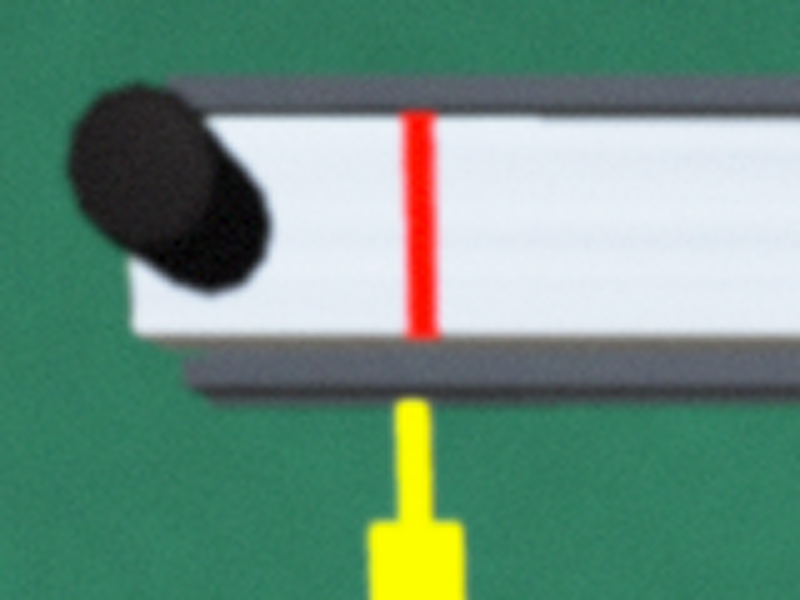

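View pics/s8c.png

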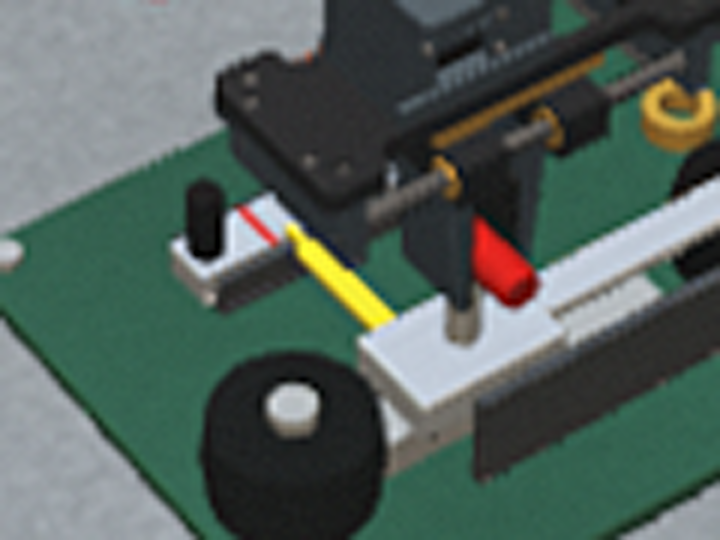

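Wrist rays give line 523.1 and pointer 523.1, side gives 520.8 and 521.0, and depth gives 522.9 and 523.3, so they are level within 0.4 mm. I'll hold briefly, check for creep, and hand in.

Call:
play_rows([
  [0,0,0],
  [0,0,0],
  [0,0,0],
  [0,0,0],
  [0,0,0],
  [0,0,0],
], hand=[5,5,5,5,5,5], turn=[0,0,0,0,0,0])

```text
time_s: 13.45
tool_pos: [555.6, -80.1, 86.7]
orientation: [180.0, -0.2, 6.7]
wrist_force: [10.6, 2.9, -10.8]
grip_width: 0.188
```

```bash
python3 line.py 9; python3 -c "
from h import *
print(bot.job_done())"
```

```text
wrist line [280  52   8  46 282] [283.5  74.5] u 523.0 v -46.0..-21.5 tip u 523.1 umin/max 521.2 524.8
wrist ptr [ 274  110   20  116 1788] [283.8 174.5] u 523.2 v -121.1..-54.8 tip u 523.1 umin/max 517.9 528.6
side line [309 249   7   7  13] [312.2 251.8] u 520.8 v -44.7..-19.3 tip u 520.8 umin/max 519.8 522.0
side ptr [318 253  18  17  92] [326.3 261.4] u 521.0 v -116.8..-56.2 tip u 521.0 umin/max 515.3 527.2
scene line [320 253   7   1   7] [323. 253.] u 520.8 v -46.4..-31.5 tip u 521.4 umin/max 520.2 521.5
tool [555.6 -80.1  86.7] 542.48 -144.41 [ 11.2   4.1 -11.1]
the job is handed in; nothing more can be done
None
```

The job is handed in at about 13.5 s. The gauge bar is pressed against its stop, and the gripper is still holding the slide with its pointer level with the red line.

- **Gauge bar:** I pushed it about 25 mm by its knob until it stopped hard. The first push also built up about 23 N of vertical force. I backed off and pushed again with little vertical force. It stopped at the same place and took about 31 N, and the line has not moved since.
- **Slide:** I gripped the T-handle and pulled it out about 65 mm.
- **Alignment:** Line and pointer agree to 0.1 mm (wrist camera) and 0.2 mm (side camera); wrist depth data shows 0.4 mm. The two cameras differ by about 2 mm on absolute position, which is within calibration. The scene camera did not show the pointer.
- **Holding:** A 0.5 s hold before handing in showed no creep.
- **Other objects:** I touched none of the other objects.

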